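Set up the slide-staining station: each stain bottle into its own weighted base

ROBOT

A 6-joint arm with a two-finger parallel gripper is mounted at the origin on a cart in front of the work surface, level with it; the furniture and walls round the work are solid. World frame = base frame: x ahead of the robot, y to its left, z up, the work surface at z = 0. Lengths are in mm, angles in rad, forces in N, time in s.
With the tool pointing down it reaches from about 325 to 750 mm from the base axis. Payload 7.6 kg.
Tool frame: the origin (TCP) lies between the finger pads, 19 mm behind the fingertips; this is the grasp point; z points along the fingers, y is the direction in which the jaws open and shut (so a half turn about z gives the same grasp; the last joint's range is limited). The gripper opens to 85 mm and grips with 20 to 120 N. Pads are 22 mm wide; open, the fingers measure 114 mm over their backs; the gripper's body (76 mm by 85 mm) begins 54 mm behind the grasp point. The pads swing forward as they close: fully open they stand 13 mm farther back than shut.
Start: joints at [-1.36, 0.052, 1.401, -0, 1.689, -0.07], TCP at [145.514, -504.45, 250.023] pointing down, gripper open.
Joint ranges: [-2.9, 2.9], [-0.91, 2.17], [0.12, 2.37], [-1.06, 4.2], [0.26, 2.73], [-2.93, 2.93]. Speed limits (rad/s): [2.57, 2.57, 3.01, 3.14, 3.14, 3.14].

INTERFACE

Orientations are given as a rotation vector (axis times angle).
In Python, from plant import manip, eyes gives the robot as it stands. The module is installed in compiled form; this text tells all that it offers.
- The arm moves only by the shell command python3 -m crank 'ROWS' [FORCE]. ROWS is JSON, a list of rows, each an object of numbers: "dx", "dy", "dz": the shift along the tool's x, y, z normalised to -1 to 1, where 1 is 0.5 m; "rx", "ry", "rz": the turn, a rotation vector about the tool's x, y, z normalised to -1 to 1, where 1 is 180 degrees; "jaw": the closure, from -1 (fully open) to 1 (shut), so that 0 is half open. In form: [{"dx": .., "dy": .., "dz": .., "rx": .., "ry": .., "rz": .., "jaw": ..}, ...]. A call has 1 to 20 rows; each row is the pose to reach, as a shift and turn from the pose commanded when the call began, along the tool's axes at that moment, turning the shorter way round; what a row does not reach only later rows make up. A row lasts 1/12 s, in which the tool goes at most 41.7 mm and 7.16 degrees, less where a joint would pass 70% of its speed; a pose out of reach is approached as far as the arm can. A call with a number of a shift or a turn outside -1 to 1 is refused whole. A call with a gripper value outside its range is refused whole. The fingers move at their own pace and stop on an object; FORCE is the grip in N (left out, the last holds). Time passes only in rows, so rows that repeat a pose let the fingers close. It gives the time, the measured TCP pose, the force and the opening at its end, in the units of the state.
- manip.state(): the state, without advancing time (a new reading comes with each control period).
- eyes.get_image(name): name is "side" or "top"; returns a dict with "image" (384x512x3 uint8, red, green, blue), "z_map" (384x512 float32, mm along the optical axis (not along the pixel's ray), 0 where there is no reading), "K" (3x3 intrinsics, pixels), "dist_coeffs" ([k1, k2, p1, p2, k3] as OpenCV has them; the pictures are not rectified), "position" and "rotation" of the camera in the world. Camera axes: x right, y down, z forward; pixel columns grow to the right and rows downward; lengths in mm; the calibration is good to about 2 mm. A picture is of the moment at which its call begins.
- manip.finish_job(): hands the job in, once; it reports no verdict.
The state is a dict: "time_s": time; "joints": joint angles; "dq": joint speeds; "tau": joint torques, N m; "eef_pos": TCP position; "tool_rot": TCP orientation; "wrist_force": force on the tool from outside, world axes, zero at the start; "wrist_torque": the same for the moment, N m; "gripper_width": finger opening in mm.
Only numpy, scipy, OpenCV 4.12 (cv2) and the standard library are available. Lean on these libraries where they do the work, as an engineer would, in place of code of your own. Each camera call takes 0.05 s, during which the arm holds its last target. There are 200 camera calls.

TASK

Get the staining station ready: stand each of the four stain bottles in the weighted base whose collar has the colour of the bottle's cap, upright and right down on the floor of the well, so that it cannot be knocked over while slides are stained. Do not tip any bottle over, and leave the pink culture dish and the timer where they lie.

Things in the scene. Friction and masses are not known exactly. Their poses are not given: they have to be found in the camera images.
- red_bottle: Loose amber glass bottle with a red screw cap, 38 mm across and 72 mm tall, standing upright. Origin: centre of its underside, z up. The body is a straight cylinder from the bottom up to about 40 mm, then a shoulder and the cap, 24 mm across. Grip the body with the fingertips 21 mm above its underside: the base's rim stands 16 mm above the well floor.
- red_base: Round weighted bottle base with a red collar, fixed to the worktop, 64 mm across, 22 mm high. Origin: centre of its underside, z up. Its round well has a flat floor 6 mm above the worktop and is 46 mm across (the red-capped bottle is 38 mm), widening like a funnel to 54 mm at the rim.
- blue_bottle: Loose amber glass bottle with a blue screw cap, 42 mm across and 77 mm tall, standing upright. Origin: centre of its underside, z up. The body is a straight cylinder from the bottom up to about 44 mm, then a shoulder and the cap, 26 mm across. Grip the body with the fingertips 23 mm above its underside: the base's rim stands 16 mm above the well floor.
- blue_base: Round weighted bottle base with a blue collar, fixed to the worktop, 68 mm across, 22 mm high. Origin: centre of its underside, z up. Its round well has a flat floor 6 mm above the worktop and is 50 mm across (the blue-capped bottle is 42 mm), widening like a funnel to 58 mm at the rim.
- black_bottle: Loose amber glass bottle with a black screw cap, 48 mm across and 85 mm tall, standing upright. Origin: centre of its underside, z up. The body is a straight cylinder from the bottom up to about 50 mm, then a shoulder and the cap, 30 mm across. Grip the body with the fingertips 26 mm above its underside: the base's rim stands 16 mm above the well floor.
- black_base: Round weighted bottle base with a black collar, fixed to the worktop, 74 mm across, 22 mm high. Origin: centre of its underside, z up. Its round well has a flat floor 6 mm above the worktop and is 56 mm across (the black-capped bottle is 48 mm), widening like a funnel to 64 mm at the rim.
- white_bottle: Loose milky white, slightly see-through plastic bottle with a white screw cap, 60 mm across and 108 mm tall, standing upright. Origin: centre of its underside, z up. The body is a straight cylinder from the bottom up to about 66 mm, then a shoulder and the cap, 38 mm across. Grip the body with the fingertips 39 mm above its underside: the base's rim stands 16 mm above the well floor.
- white_base: Round weighted bottle base with a white collar, fixed to the worktop, 86 mm across, 22 mm high. Origin: centre of its underside, z up. Its round well has a flat floor 6 mm above the worktop and is 68 mm across (the white-capped bottle is 60 mm), widening like a funnel to 76 mm at the rim.
- culture_dish: Bystander: loose covered glass culture dish with pink contents, 65 mm across, 16 mm high, in front of the bottles. Origin: centre of its underside. All the work stands between two stereo microscopes 0.4 m tall, fixed: the nearer fills x 0.23 to 0.57, y -0.14 to 0.12, the other y above 0.43. Pass over them with the TCP at 0.5 m; 0.25 m clears all bottles.
- timer: Bystander: loose flat white laboratory timer with three round buttons, 60 x 62 x 20 mm, lying behind the bases. Origin: centre of its underside.

How it is judged:
By the outcome, as a careful person would: the job done as asked, in the order asked, and still so for the second after the job is handed in, with the robot touching nothing.
It also fails if it takes over 104 s, if anything falls off the work surface, if the arm or the gripper's body presses on something with over 40 N, if the wrist force passes 120 N, or if a joint passes its speed limit or range.

## Working session

There is one attempt and no reset: what is moved stays moved. The work goes in short steps, Python scripts to look and compute and a shell command to move; the robot and the scene stay as the last step left them, time stands still between calls to the robot, and variables do not carry over. Pictures are saved under pics/ and viewed, about 12 in all and at most 16, crops included, and the job is handed in when it is done.

```bash
mkdir -p pics; ls
python3 - <<'E'
from plant import manip, eyes
import cv2, numpy as np
s=manip.state(); print(s)
for n in("side","top"):
    d=eyes.get_image(n); cv2.imwrite(f"pics/{n}0.png",d["image"][:,:,::-1]); np.savez(f"{n}0.npz",**d)
    print(n,d["K"],d["dist_coeffs"],d["position"],d["rotation"])
E
```

```text
pics
{'time_s': 0.0, 'joints': array([-1.36030082e+00,  5.28797887e-02,  1.40173042e+00, -2.53064177e-05,
        1.68855283e+00, -7.03176891e-02]), 'dq': array([ 1.09927952e-03, -1.76980322e-03,  7.02759384e-05,  2.53821020e-05,
       -1.91314603e-03, -1.94932841e-03]), 'tau': array([ 6.63212031e-04, -3.81665003e+01, -3.60184979e+01, -4.78517961e-05,
        6.19620056e-03,  5.23820688e-06]), 'eef_pos': array([ 145.44949956, -504.18002156,  249.14699081]), 'tool_rot': array([-3.10912807e+00, -4.39428880e-01,  2.12027634e-04]), 'wrist_force': array([-0.18440306, -0.41521746,  0.41592691]), 'wrist_torque': array([0.03597229, 0.03389759, 0.02336701]), 'gripper_width': 85.29582614619706}
side [[465.25085854   0.         251.11041388]
 [  0.         465.25085854 189.58206129]
 [  0.           0.           1.        ]] [-0.11551157  0.          0.          0.          0.        ] [-102.6367606   460.35082884  748.90263925] [-1.51234931  2.09523824 -0.79852008]
top [[428.94175542   0.         263.4962622 ]
 [  0.         428.94175542 191.95499217]
 [  0.           0.           1.        ]] [0.04060494 0.         0.         0.         0.        ] [373.48328103 289.92736359 899.48956705] [-2.15415406  2.16746721 -0.17985757]
```

View pics/top0.png

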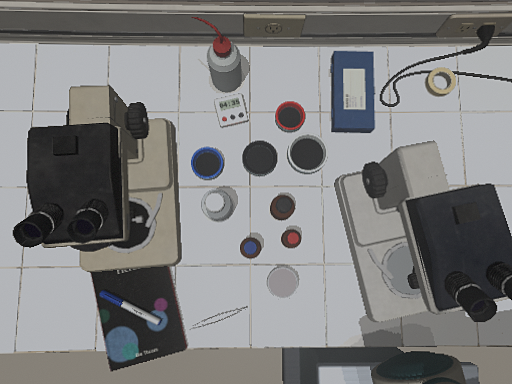

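View pics/side0.png

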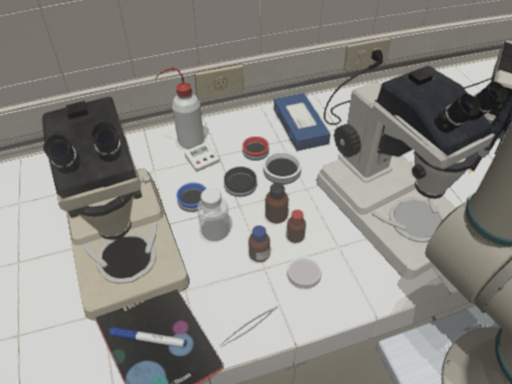

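Top view: the caps are red (291,238), blue (251,247), black (283,207) and white (217,204). The bases are red (290,116), blue (208,163), black (260,158) and white (306,154). The dish is at (283,281) and the timer at (231,110). The side view agrees.

```bash
cat > h.py <<'E'
import numpy as np, cv2
from scipy.spatial.transform import Rotation as R
def ray(d,uv,z):
    p=cv2.undistortPoints(np.array(uv,float).reshape(-1,1,2),d["K"],d["dist_coeffs"])[:,0]
    v=np.c_[p,np.ones(len(p))]@R.from_rotvec(d["rotation"].ravel()).as_matrix().T if d["rotation"].size==3 else np.c_[p,np.ones(len(p))]@d["rotation"].T
    return d["position"]+v*((z-d["position"][2])/v[:,2])[:,None]
def cloud(d):
    h,w=d["z_map"].shape
    uv=np.stack(np.meshgrid(np.arange(w),np.arange(h)),-1).reshape(-1,2).astype(float)
    p=cv2.undistortPoints(uv.reshape(-1,1,2),d["K"],d["dist_coeffs"])[:,0]
    v=np.c_[p,np.ones(len(p))]*d["z_map"].reshape(-1,1)
    return (d["position"]+v@R.from_rotvec(d["rotation"].ravel()).as_matrix().T).reshape(h,w,3)
E
python3 - <<'E'
from h import *
B={'red_bottle':(291,238,72),'blue_bottle':(251,247,77),'black_bottle':(283,207,85),'white_bottle':(217,204,108),'red_base':(290,116,22),'blue_base':(208,163,22),'black_base':(260,158,22),'white_base':(306,154,22),'dish':(283,281,16)}
dim=dict(red_bottle=24,blue_bottle=26,black_bottle=30,white_bottle=38,red_base=64,blue_base=68,black_base=74,white_base=86,dish=65)
T=dict(np.load("top0.npz"));S=dict(np.load("side0.npz"))
cT,cS=cloud(T),cloud(S)
print("table z",np.median(cT[300:320,250:280,2]))
for n,(u,v,z) in B.items():
    c=ray(T,(u,v),z)[0]; o=[c[:2].round(0)]
    for C in(cT,cS):
        m=C.reshape(-1,3); 
        for it in range(3):
            q=m[(abs(m[:,2]-z)<(9 if z!=22 else 5))&(np.hypot(*(m[:,:2]-c[:2]).T)<dim[n]/2+7)]
            if len(q)>5: 
                (cc,r)=cv2.minEnclosingCircle(q[:,:2].astype(np.float32)); mid=(np.percentile(q[:,:2],2,0)+np.percentile(q[:,:2],98,0))/2
                c=np.r_[mid,z]
        o.append((np.round(c[:2],1),round(2*r,1),len(q),round(float(np.median(q[:,2])),1) if len(q) else None))
    print(n,dim[n],*o)
img=cv2.resize(T["image"][90:300,180:340,::-1],None,fx=3.7,fy=2.8*1.0) if 0 else cv2.resize(T["image"][95:300,180:340,::-1],None,fx=2.9,fy=2.9,interpolation=cv2.INTER_CUBIC)
cv2.imwrite("pics/crop.png",img)
E
```

```text
table z 0.09683084363905436
red_bottle 24 [400. 216.] (array([401.4, 212.7]), 23.5, 117, 72.7) (array([399. , 214.8]), 25.0, 122, 70.7)
blue_bottle 26 [384. 292.] (array([383. , 294.4]), 27.4, 157, 78.1) (array([382. , 296.5]), 27.0, 160, 76.2)
black_bottle 30 [459. 231.] (array([464.7, 230.7]), 29.8, 195, 86.0) (array([461.8, 232.4]), 31.2, 169, 84.2)
white_bottle 38 [463. 355.] (array([468.4, 360.3]), 37.2, 319, 108.6) (array([464.8, 361.9]), 38.7, 280, 106.8)
red_base 64 [659. 209.] (array([662.4, 209. ]), 62.8, 243, 22.0) (array([660.1, 210.7]), 66.4, 148, 20.5)
blue_base 68 [558. 381.] (array([560.5, 384. ]), 67.9, 262, 22.2) (array([559.6, 387.3]), 70.2, 169, 20.3)
black_base 74 [569. 273.] (array([571.7, 274.2]), 72.8, 295, 22.5) (array([569.8, 276. ]), 76.5, 230, 20.5)
white_base 86 [577. 177.] (array([581.8, 173.6]), 84.9, 342, 22.1) (array([580.1, 174.8]), 87.8, 243, 20.6)
dish 65 [316. 228.] (array([312.9, 229.5]), 64.5, 827, 17.0) (array([311.6, 233.5]), 67.2, 890, 15.6)
```

View pics/crop.png

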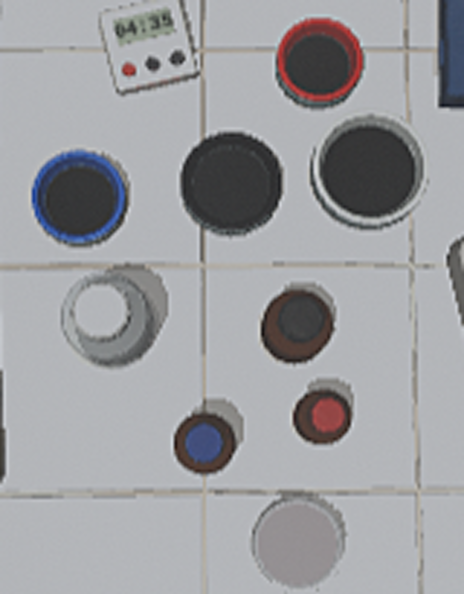

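All eight positions agree between the two views to about 3 mm. Next I check clearance to the microscopes along the arm corridors.

Run:
```python
from h import *
P=dict(redB=(400,214),blueB=(382,295),blkB=(463,231),whtB=(466,361),redb=(661,210),blueb=(560,385.5),blkb=(571,275),whtb=(581,174))
C=np.vstack([cloud(dict(np.load(f"{n}0.npz"))).reshape(-1,3) for n in("top",)])
C=C[(C[:,2]<480)&(C[:,2]>-20)]
for n,p in P.items():
    p=np.array(p,float); r=np.hypot(*p); u=p/r; a=C[:,:2]@u; l=C[:,1]*u[0]-C[:,0]*u[1]
    o=[]
    for lo,hi in((-80,-50),(-50,50),(50,80)):
        o.append([int(C[(l>lo)&(l<hi)&(abs(a-k)<25),2].max(initial=-1)) for k in range(200,int(r)+40,50)])
    d=np.hypot(*(C[:,:2]-p).T)
    print(n,"az",np.degrees(np.arctan2(p[1],p[0])).round(1),o,"ring50-75 max",C[(d>50)&(d<75),2].max())
g=[[int(C[(abs(C[:,0]-x)<10)&(abs(C[:,1]-y)<10),2].max(initial=-1)) for y in range(0,140,20)]+[int(C[(abs(C[:,0]-x)<10)&(abs(C[:,1]-y)<10),2].max(initial=-1)) for y in range(400,500,20)] for x in range(240,680,40)]
print(np.array(g))
```

```text
redB az 28.1 [[292, 37, 35, 4, 3, 4], [282, 5, 5, 20, 22, 75], [4, 4, 4, 20, 21, 81]] ring50-75 max 89.52235069283529
blueB az 37.7 [[279, 4, 5, 4, 4, 75, 57], [255, 5, 5, 20, 22, 80, 81], [1, -1, 4, 5, 10, 5, 5]] ring50-75 max 72.98038499402753
blkB az 26.5 [[292, 38, 37, 28, 4, 4, 4, 25], [285, 5, 5, 20, 22, 75, 89, 89], [4, 4, 4, 20, 21, 74, 56, 4]] ring50-75 max 75.78218304787356
whtB az 37.8 [[279, 4, 5, 4, 4, 75, 55, 6, 5], [255, 5, 5, 20, 22, 80, 81, 110, 112], [1, -1, 4, 5, 10, 5, 5, 5, 32]] ring50-75 max 25.86126484154113
redb az 17.6 [[281, 37, 358, 311, 310, 305, 162, 145, 25, 36, 5], [292, 38, 38, 37, 52, 51, 48, 33, 26, 26, 25], [4, 4, 5, 4, 4, 75, 89, 88, 26, 25, 6]] ring50-75 max 26.519077217702716
blueb az 34.5 [[287, 3, 5, 5, 5, 75, 89, 88, 25, 25, 5], [265, 5, 5, 20, 22, 80, 81, 110, 112, 26, 25], [4, 3, 4, 4, 4, 5, 4, 78, 83, 26, 53]] ring50-75 max 81.48023121107883
blkb az 25.7 [[292, 38, 38, 36, 3, 4, 4, 25, 25, 26], [286, 5, 5, 20, 22, 75, 89, 89, 26, 25], [4, 3, 4, 20, 21, 50, 50, 6, 5, 26]] ring50-75 max 25.660232327112226
whtb az 16.7 [[265, 37, 359, 318, 311, 307, 163, 152, 4], [292, 38, 38, 39, 52, 54, 52, 49, 26], [217, 4, 4, 4, 3, 74, 88, 61, 26]] ring50-75 max 26.854351346017438
[[ 35  36  36  35   3   3   3  10   4  19  18  31]
 [345 349 256  37   4   3   5   4   4  18  19  18]
 [360 359 295  38  36   4   4   3   4   3  18  18]
 [309 310 310  43  37   6   4   3   3  36  37  37]
 [311 311 311 305  52  37   3   5   4  36  36 355]
 [323 321 308 307  53  49   4   4   3  35 228 297]
 [228 229 228 157 158  53  13   3   3  37  37 310]
 [228 228 229 224 162  53  36  22   3  34  52 307]
 [222 219   3   4   4   4   5  14  25  21  52 304]
 [  3   4   5   4   4   4   4  22   4   4  53 161]
 [  4   4  37  39  38  38  37   3   3   3  51 153]]
```

```bash
cat > d.py <<'E'
import sys, numpy as np
# from x y z a(deg jaw dir)  to x y z a
def delta(f,t):
    a=np.radians(f[3]);d=np.subtract(t[:3],f[:3]);ty=np.array([np.cos(a),np.sin(a)]);tx=np.array([-np.sin(a),np.cos(a)])
    return "dx %.4f dy %.4f dz %.4f rz %.4f"%(d[:2]@tx/500,d[:2]@ty/500,-d[2]/500,-(t[3]-f[3])/180)
v=list(map(float,sys.argv[1:]))
P=[v[i:i+4] for i in range(0,len(v),4)]
for t in P[1:]: print(t,delta(P[0],t))
E
python3 d.py 145.5 -504.45 250 -73.91  430 -150 500 -73.91
python3 -m crank '[{"dz":-0.5},{"dz":-0.5},{"dz":-0.5},{"dz":-0.5},{"dz":-0.5},{"dz":-0.5},{"dz":-0.5},{"dx":0.743,"dy":-0.523,"dz":-0.5,"rz":-0.216},{"dx":0.743,"dy":-0.523,"dz":-0.5,"rz":-0.216},{"dx":0.743,"dy":-0.523,"dz":-0.5,"rz":-0.216},{"dx":0.743,"dy":-0.523,"dz":-0.5,"rz":-0.216},{"dx":0.743,"dy":-0.523,"dz":-0.5,"rz":-0.216},{"dx":0.743,"dy":-0.523,"dz":-0.5,"rz":-0.216},{"dx":0.743,"dy":-0.523,"dz":-0.5,"rz":-0.216},{"dx":0.743,"dy":-0.523,"dz":-0.5,"rz":-0.216},{"dx":0.743,"dy":-0.523,"dz":-0.5,"rz":-0.216},{"dx":0.743,"dy":-0.523,"dz":-0.5,"rz":-0.216},{"dx":0.743,"dy":-0.523,"dz":-0.5,"rz":-0.216},{"dx":0.743,"dy":-0.523,"dz":-0.5,"rz":-0.216},{"dx":0.743,"dy":-0.523,"dz":-0.5,"rz":-0.216}]' 30
python3 -c "
from plant import manip
s=manip.state();print(s['joints'],s['tool_rot'])"
```

```text
[430.0, -150.0, 500.0, -73.91] dx 0.7432 dy -0.5234 dz -0.5000 rz -0.0000
[-1.36033298e+00  5.27724765e-02  1.40159634e+00  2.16297386e-05
  1.68861402e+00 -7.02989996e-02] [-3.10931280e+00 -4.39383042e-01  1.19199614e-04]schema error: expected keys dx, dy, dz, rx, ry, rz, jaw
```

```bash
python3 -m crank '[{"dx":0,"dy":0,"dz":-0.25,"rx":0,"ry":0,"rz":0,"jaw":-1},{"dx":0,"dy":0,"dz":-0.5,"rx":0,"ry":0,"rz":0,"jaw":-1},{"dx":0,"dy":0,"dz":-0.5,"rx":0,"ry":0,"rz":0,"jaw":-1},{"dx":0,"dy":0,"dz":-0.5,"rx":0,"ry":0,"rz":0,"jaw":-1},{"dx":0,"dy":0,"dz":-0.5,"rx":0,"ry":0,"rz":0,"jaw":-1},{"dx":0,"dy":0,"dz":-0.5,"rx":0,"ry":0,"rz":0,"jaw":-1},{"dx":0,"dy":0,"dz":-0.5,"rx":0,"ry":0,"rz":0,"jaw":-1},{"dx":0.743,"dy":-0.523,"dz":-0.5,"rx":0,"ry":0,"rz":-0.216,"jaw":-1},{"dx":0.743,"dy":-0.523,"dz":-0.5,"rx":0,"ry":0,"rz":-0.216,"jaw":-1},{"dx":0.743,"dy":-0.523,"dz":-0.5,"rx":0,"ry":0,"rz":-0.216,"jaw":-1},{"dx":0.743,"dy":-0.523,"dz":-0.5,"rx":0,"ry":0,"rz":-0.216,"jaw":-1},{"dx":0.743,"dy":-0.523,"dz":-0.5,"rx":0,"ry":0,"rz":-0.216,"jaw":-1},{"dx":0.743,"dy":-0.523,"dz":-0.5,"rx":0,"ry":0,"rz":-0.216,"jaw":-1},{"dx":0.743,"dy":-0.523,"dz":-0.5,"rx":0,"ry":0,"rz":-0.216,"jaw":-1},{"dx":0.743,"dy":-0.523,"dz":-0.5,"rx":0,"ry":0,"rz":-0.216,"jaw":-1},{"dx":0.743,"dy":-0.523,"dz":-0.5,"rx":0,"ry":0,"rz":-0.216,"jaw":-1},{"dx":0.743,"dy":-0.523,"dz":-0.5,"rx":0,"ry":0,"rz":-0.216,"jaw":-1},{"dx":0.743,"dy":-0.523,"dz":-0.5,"rx":0,"ry":0,"rz":-0.216,"jaw":-1},{"dx":0.743,"dy":-0.523,"dz":-0.5,"rx":0,"ry":0,"rz":-0.216,"jaw":-1},{"dx":0.743,"dy":-0.523,"dz":-0.5,"rx":0,"ry":0,"rz":-0.216,"jaw":-1}]' 30
python3 -c "
from plant import manip
s=manip.state();print(s['joints'],s['tool_rot'])"
python3 d.py 430 -150 500 -35  400 214 500 -35 400 214 150 -35 400 214 90 -35
```

```text
time_s: 1.77
eef_pos: [430.9, -148.8, 499.2]
tool_rot: [-2.783, -1.455, 0.002]
wrist_force: [-0.0, -0.3, 0.1]
gripper_width: 85.3
[-4.13477480e-01 -3.11247128e-02  9.82323576e-01 -2.20442702e-04
  2.19209420e+00  1.93938586e-01] [-2.78313710e+00 -1.45468832e+00  1.88951670e-03]
[400.0, 214.0, 500.0, -35.0] dx 0.5619 dy -0.4667 dz -0.0000 rz -0.0000
[400.0, 214.0, 150.0, -35.0] dx 0.5619 dy -0.4667 dz 0.7000 rz -0.0000
[400.0, 214.0, 90.0, -35.0] dx 0.5619 dy -0.4667 dz 0.8200 rz -0.0000
```

```bash
python3 -m crank '[{"dx":0.562,"dy":-0.467,"dz":0,"rx":0,"ry":0,"rz":0,"jaw":-1},{"dx":0.562,"dy":-0.467,"dz":0,"rx":0,"ry":0,"rz":0,"jaw":-1},{"dx":0.562,"dy":-0.467,"dz":0,"rx":0,"ry":0,"rz":0,"jaw":-1},{"dx":0.562,"dy":-0.467,"dz":0,"rx":0,"ry":0,"rz":0,"jaw":-1},{"dx":0.562,"dy":-0.467,"dz":0,"rx":0,"ry":0,"rz":0,"jaw":-1},{"dx":0.562,"dy":-0.467,"dz":0,"rx":0,"ry":0,"rz":0,"jaw":-1},{"dx":0.562,"dy":-0.467,"dz":0,"rx":0,"ry":0,"rz":0,"jaw":-1},{"dx":0.562,"dy":-0.467,"dz":0,"rx":0,"ry":0,"rz":0,"jaw":-1},{"dx":0.562,"dy":-0.467,"dz":0,"rx":0,"ry":0,"rz":0,"jaw":-1},{"dx":0.562,"dy":-0.467,"dz":0,"rx":0,"ry":0,"rz":0,"jaw":-1},{"dx":0.562,"dy":-0.467,"dz":0.7,"rx":0,"ry":0,"rz":0,"jaw":-1},{"dx":0.562,"dy":-0.467,"dz":0.7,"rx":0,"ry":0,"rz":0,"jaw":-1},{"dx":0.562,"dy":-0.467,"dz":0.7,"rx":0,"ry":0,"rz":0,"jaw":-1},{"dx":0.562,"dy":-0.467,"dz":0.7,"rx":0,"ry":0,"rz":0,"jaw":-1},{"dx":0.562,"dy":-0.467,"dz":0.7,"rx":0,"ry":0,"rz":0,"jaw":-1},{"dx":0.562,"dy":-0.467,"dz":0.7,"rx":0,"ry":0,"rz":0,"jaw":-1},{"dx":0.562,"dy":-0.467,"dz":0.7,"rx":0,"ry":0,"rz":0,"jaw":-1},{"dx":0.562,"dy":-0.467,"dz":0.7,"rx":0,"ry":0,"rz":0,"jaw":-1},{"dx":0.562,"dy":-0.467,"dz":0.7,"rx":0,"ry":0,"rz":0,"jaw":-1},{"dx":0.562,"dy":-0.467,"dz":0.7,"rx":0,"ry":0,"rz":0,"jaw":-1}]'
python3 - <<'E'
from plant import manip, eyes
import cv2
for n in("side",):
    d=eyes.get_image(n); cv2.imwrite(f"pics/{n}1.png",d["image"][:,:,::-1])
E
```

```text
time_s: 3.43
eef_pos: [398.1, 211.3, 145.0]
tool_rot: [-2.788, -1.447, 0.015]
wrist_force: [-0.6, -1.0, 0.2]
gripper_width: 85.2
```

View pics/side1.png

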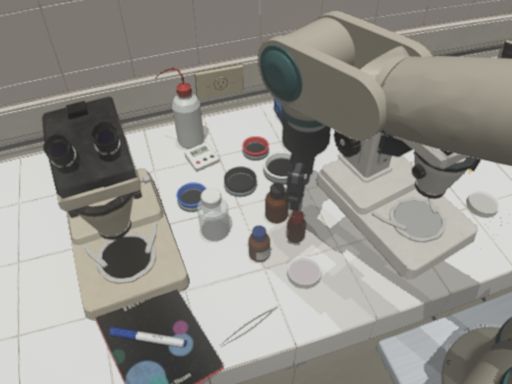

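The open gripper hangs over the red cap (296,215), clear of the black bottle at (277,205).

```bash
python3 -m crank '[{"dx":0,"dy":0,"dz":0.05,"rx":0,"ry":0,"rz":0,"jaw":-1},{"dx":0,"dy":0,"dz":0.1,"rx":0,"ry":0,"rz":0,"jaw":-1},{"dx":0,"dy":0,"dz":0.15,"rx":0,"ry":0,"rz":0,"jaw":-1},{"dx":0,"dy":0,"dz":0.19,"rx":0,"ry":0,"rz":0,"jaw":-1},{"dx":0,"dy":0,"dz":0.222,"rx":0,"ry":0,"rz":0,"jaw":-1},{"dx":0,"dy":0,"dz":0.222,"rx":0,"ry":0,"rz":0,"jaw":-1},{"dx":0,"dy":0,"dz":0.222,"rx":0,"ry":0,"rz":0,"jaw":-1},{"dx":0,"dy":0,"dz":0.222,"rx":0,"ry":0,"rz":0,"jaw":-1}]'
python3 - <<'E'
from plant import manip, eyes
import cv2
d=eyes.get_image("side"); cv2.imwrite("pics/side2.png",cv2.resize(d["image"][130:300,200:400,::-1],None,fx=3.4,fy=3.4))
print(manip.state()["eef_pos"])
E
```

```text
time_s: 4.15
eef_pos: [401.8, 214.2, 41.5]
tool_rot: [2.787, 1.449, 0.006]
wrist_force: [-0.7, -0.5, 1.0]
gripper_width: 85.4
[401.72984123 214.26831751  41.40995682]
```

View pics/side2.png

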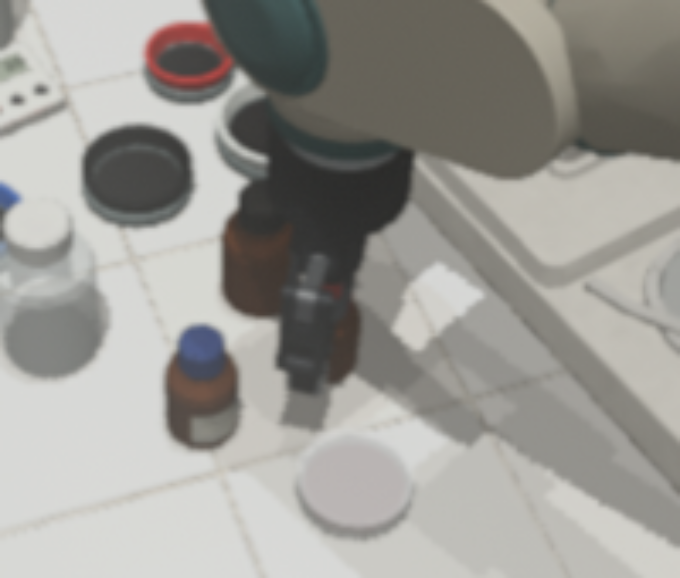

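The fingers straddle the red bottle. Closing.

```bash
python3 -m crank '[{"dx":0,"dy":0,"dz":0.004,"rx":0,"ry":0,"rz":0,"jaw":-0.5},{"dx":0,"dy":0,"dz":0.004,"rx":0,"ry":0,"rz":0,"jaw":0},{"dx":0,"dy":0,"dz":0.004,"rx":0,"ry":0,"rz":0,"jaw":0.3},{"dx":0,"dy":0,"dz":0.004,"rx":0,"ry":0,"rz":0,"jaw":1},{"dx":0,"dy":0,"dz":0.004,"rx":0,"ry":0,"rz":0,"jaw":1},{"dx":0,"dy":0,"dz":0.004,"rx":0,"ry":0,"rz":0,"jaw":1},{"dx":0,"dy":0,"dz":0.004,"rx":0,"ry":0,"rz":0,"jaw":1},{"dx":0,"dy":0,"dz":0.004,"rx":0,"ry":0,"rz":0,"jaw":1},{"dx":0,"dy":0,"dz":0.004,"rx":0,"ry":0,"rz":0,"jaw":1}]' 35
python3 d.py 401.7 214.2 40 -35  401.7 214.2 160 -35 661 210 160 -35
```

```text
time_s: 4.95
eef_pos: [400.5, 214.0, 37.5]
tool_rot: [2.787, 1.45, 0.002]
wrist_force: [-0.6, -0.9, 6.1]
gripper_width: 36.0
[401.7, 214.2, 160.0, -35.0] dx 0.0000 dy 0.0000 dz -0.2400 rz -0.0000
[661.0, 210.0, 160.0, -35.0] dx 0.2906 dy 0.4296 dz -0.2400 rz -0.0000
```

```bash
python3 -m crank '[{"dx":0,"dy":0,"dz":-0.03,"rx":0,"ry":0,"rz":0,"jaw":1},{"dx":0,"dy":0,"dz":-0.08,"rx":0,"ry":0,"rz":0,"jaw":1},{"dx":0,"dy":0,"dz":-0.14,"rx":0,"ry":0,"rz":0,"jaw":1},{"dx":0,"dy":0,"dz":-0.2,"rx":0,"ry":0,"rz":0,"jaw":1},{"dx":0,"dy":0,"dz":-0.24,"rx":0,"ry":0,"rz":0,"jaw":1},{"dx":0.03,"dy":0.04,"dz":-0.24,"rx":0,"ry":0,"rz":0,"jaw":1},{"dx":0.07,"dy":0.1,"dz":-0.24,"rx":0,"ry":0,"rz":0,"jaw":1},{"dx":0.11,"dy":0.16,"dz":-0.24,"rx":0,"ry":0,"rz":0,"jaw":1},{"dx":0.15,"dy":0.22,"dz":-0.24,"rx":0,"ry":0,"rz":0,"jaw":1},{"dx":0.19,"dy":0.28,"dz":-0.24,"rx":0,"ry":0,"rz":0,"jaw":1},{"dx":0.23,"dy":0.34,"dz":-0.24,"rx":0,"ry":0,"rz":0,"jaw":1},{"dx":0.27,"dy":0.4,"dz":-0.24,"rx":0,"ry":0,"rz":0,"jaw":1},{"dx":0.292,"dy":0.431,"dz":-0.24,"rx":0,"ry":0,"rz":0,"jaw":1},{"dx":0.292,"dy":0.431,"dz":-0.24,"rx":0,"ry":0,"rz":0,"jaw":1},{"dx":0.292,"dy":0.431,"dz":-0.2,"rx":0,"ry":0,"rz":0,"jaw":1},{"dx":0.292,"dy":0.431,"dz":-0.14,"rx":0,"ry":0,"rz":0,"jaw":1},{"dx":0.292,"dy":0.431,"dz":-0.09,"rx":0,"ry":0,"rz":0,"jaw":1},{"dx":0.292,"dy":0.431,"dz":-0.07,"rx":0,"ry":0,"rz":0,"jaw":1},{"dx":0.292,"dy":0.431,"dz":-0.07,"rx":0,"ry":0,"rz":0,"jaw":1},{"dx":0.292,"dy":0.431,"dz":-0.07,"rx":0,"ry":0,"rz":0,"jaw":1}]'
python3 - <<'E'
from plant import manip, eyes
import cv2
for n,(a,b,c,e) in dict(side=(90,230,190,350),top=(80,220,200,360)).items():
    d=eyes.get_image(n); cv2.imwrite(f"pics/{n}3.png",d["image"][:,:,::-1])
import numpy as np
cv2.imwrite("pics/m3.png",np.hstack([cv2.imread("pics/side3.png")[80:260,180:380],cv2.imread("pics/top3.png")[80:260,190:390]]).repeat(2,0).repeat(2,1))
print(manip.state()["eef_pos"])
E
```

```text
time_s: 6.62
eef_pos: [660.1, 209.9, 72.4]
tool_rot: [-2.787, -1.45, 0.001]
wrist_force: [0.2, 0.5, -0.6]
gripper_width: 35.4
[661.32549787 210.08667427  74.68569928]
```

View pics/m3.png

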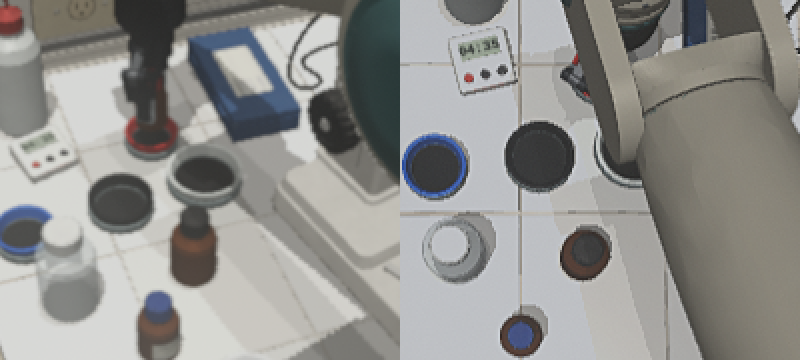

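The red bottle hangs centred over the red collar (side crop 152,135). Lowering it by the 6 mm-corrected amount.

```bash
python3 -m crank '[{"dx":0,"dy":0,"dz":0.015,"rx":0,"ry":0,"rz":0,"jaw":1},{"dx":0,"dy":0,"dz":0.03,"rx":0,"ry":0,"rz":0,"jaw":1},{"dx":0,"dy":0,"dz":0.042,"rx":0,"ry":0,"rz":0,"jaw":1},{"dx":0,"dy":0,"dz":0.05,"rx":0,"ry":0,"rz":0,"jaw":1},{"dx":0,"dy":0,"dz":0.055,"rx":0,"ry":0,"rz":0,"jaw":1},{"dx":0,"dy":0,"dz":0.058,"rx":0,"ry":0,"rz":0,"jaw":1},{"dx":0,"dy":0,"dz":0.058,"rx":0,"ry":0,"rz":0,"jaw":1},{"dx":0,"dy":0,"dz":0.058,"rx":0,"ry":0,"rz":0,"jaw":1}]'
```

```text
time_s: 7.38
eef_pos: [660.6, 209.9, 43.7]
tool_rot: [2.787, 1.45, 0.001]
wrist_force: [-1.8, -0.7, 4.0]
gripper_width: 35.9
```

```bash
python3 -m crank '[{"dx":0,"dy":0,"dz":0,"rx":0,"ry":0,"rz":0,"jaw":0},{"dx":0,"dy":0,"dz":0,"rx":0,"ry":0,"rz":0,"jaw":-0.4},{"dx":0,"dy":0,"dz":0,"rx":0,"ry":0,"rz":0,"jaw":-0.8},{"dx":0,"dy":0,"dz":0,"rx":0,"ry":0,"rz":0,"jaw":-1},{"dx":0,"dy":0,"dz":0,"rx":0,"ry":0,"rz":0,"jaw":-1},{"dx":0,"dy":0,"dz":-0.04,"rx":0,"ry":0,"rz":0,"jaw":-1},{"dx":0,"dy":0,"dz":-0.1,"rx":0,"ry":0,"rz":0,"jaw":-1},{"dx":0,"dy":0,"dz":-0.18,"rx":0,"ry":0,"rz":0,"jaw":-1},{"dx":0,"dy":0,"dz":-0.26,"rx":0,"ry":0,"rz":0,"jaw":-1},{"dx":0,"dy":0,"dz":-0.3,"rx":0,"ry":0,"rz":0,"jaw":-1}]'
python3 d.py 661 210 194 -35  382.5 295.5 194 0 382.5 295.5 100 0
```

```text
time_s: 8.22
eef_pos: [661.5, 210.0, 199.6]
tool_rot: [2.785, 1.449, 0.012]
wrist_force: [-0.3, 0.1, 1.7]
gripper_width: 85.7
[382.5, 295.5, 194.0, 0.0] dx -0.1794 dy -0.5543 dz -0.0000 rz -0.1944
[382.5, 295.5, 100.0, 0.0] dx -0.1794 dy -0.5543 dz 0.1880 rz -0.1944
```

```bash
python3 -m crank '[{"dx":-0.02,"dy":-0.06,"dz":0,"rx":0,"ry":0,"rz":-0.03,"jaw":-1},{"dx":-0.05,"dy":-0.13,"dz":0,"rx":0,"ry":0,"rz":-0.06,"jaw":-1},{"dx":-0.07,"dy":-0.21,"dz":0,"rx":0,"ry":0,"rz":-0.09,"jaw":-1},{"dx":-0.09,"dy":-0.29,"dz":0,"rx":0,"ry":0,"rz":-0.12,"jaw":-1},{"dx":-0.12,"dy":-0.37,"dz":0,"rx":0,"ry":0,"rz":-0.15,"jaw":-1},{"dx":-0.14,"dy":-0.44,"dz":0,"rx":0,"ry":0,"rz":-0.18,"jaw":-1},{"dx":-0.165,"dy":-0.51,"dz":0,"rx":0,"ry":0,"rz":-0.194,"jaw":-1},{"dx":-0.179,"dy":-0.554,"dz":0,"rx":0,"ry":0,"rz":-0.194,"jaw":-1},{"dx":-0.179,"dy":-0.554,"dz":0,"rx":0,"ry":0,"rz":-0.194,"jaw":-1},{"dx":-0.179,"dy":-0.554,"dz":0.05,"rx":0,"ry":0,"rz":-0.194,"jaw":-1},{"dx":-0.179,"dy":-0.554,"dz":0.12,"rx":0,"ry":0,"rz":-0.194,"jaw":-1},{"dx":-0.179,"dy":-0.554,"dz":0.18,"rx":0,"ry":0,"rz":-0.194,"jaw":-1},{"dx":-0.179,"dy":-0.554,"dz":0.18,"rx":0,"ry":0,"rz":-0.194,"jaw":-1},{"dx":-0.179,"dy":-0.554,"dz":0.18,"rx":0,"ry":0,"rz":-0.194,"jaw":-1}]'
python3 - <<'E'
from plant import manip, eyes
import cv2,numpy as np
I={n:eyes.get_image(n) for n in("side","top")}
cv2.imwrite("pics/m4.png",np.hstack([I["side"]["image"][110:290,180:380,::-1],I["top"]["image"][90:270,190:390,::-1]]).repeat(2,0).repeat(2,1))
from h import *
for n,d in I.items():
    m=cloud(d).reshape(-1,3); q=m[(abs(m[:,2]-78)<5)&(np.hypot(*(m[:,:2]-[661,210]).T)<20)]
    print(n,len(q),q.mean(0) if len(q) else 0)
for i in range(4): print(manip.state()["eef_pos"],manip.state()["tool_rot"])
E
```

```text
time_s: 9.38
eef_pos: [381.9, 294.9, 102.3]
tool_rot: [-2.224, -2.219, 0.005]
wrist_force: [0.3, 0.6, 0.8]
gripper_width: 85.2
side 0 0
top 108 [658.90082461 209.36392043  78.43949401]
[383.39856528 295.97924418 105.21956504] [2.22342553 2.2183534  0.00482802]
[383.39856528 295.97924418 105.21956504] [2.22342553 2.2183534  0.00482802]
[383.39856528 295.97924418 105.21956504] [2.22342553 2.2183534  0.00482802]
[383.39856528 295.97924418 105.21956504] [2.22342553 2.2183534  0.00482802]
```

View pics/m4.png

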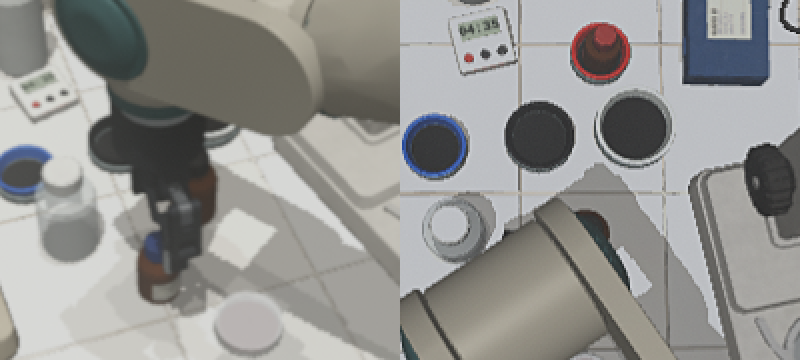

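The red bottle stands centred in its base, its top at 78.4 mm against 78 expected. Now the blue pick.

```bash
python3 -m crank '[{"dx":0,"dy":0,"dz":0.04,"rx":0,"ry":0,"rz":0,"jaw":-1},{"dx":0,"dy":0,"dz":0.08,"rx":0,"ry":0,"rz":0,"jaw":-1},{"dx":0,"dy":0,"dz":0.11,"rx":0,"ry":0,"rz":0,"jaw":-1},{"dx":0,"dy":0,"dz":0.126,"rx":0,"ry":0,"rz":0,"jaw":-1},{"dx":0,"dy":0,"dz":0.126,"rx":0,"ry":0,"rz":0,"jaw":-1},{"dx":0,"dy":0,"dz":0.126,"rx":0,"ry":0,"rz":0,"jaw":-0.5},{"dx":0,"dy":0,"dz":0.126,"rx":0,"ry":0,"rz":0,"jaw":-0.2},{"dx":0,"dy":0,"dz":0.126,"rx":0,"ry":0,"rz":0,"jaw":0.1},{"dx":0,"dy":0,"dz":0.126,"rx":0,"ry":0,"rz":0,"jaw":1},{"dx":0,"dy":0,"dz":0.126,"rx":0,"ry":0,"rz":0,"jaw":1},{"dx":0,"dy":0,"dz":0.126,"rx":0,"ry":0,"rz":0,"jaw":1},{"dx":0,"dy":0,"dz":0.126,"rx":0,"ry":0,"rz":0,"jaw":1},{"dx":0,"dy":0,"dz":0.126,"rx":0,"ry":0,"rz":0,"jaw":1}]' 35
```

```text
time_s: 10.57
eef_pos: [383.0, 296.0, 41.4]
tool_rot: [2.223, 2.219, 0.004]
wrist_force: [-0.3, -0.4, 5.6]
gripper_width: 39.6
```

```bash
python3 -m crank '[{"dx":0,"dy":0,"dz":-0.03,"rx":0,"ry":0,"rz":0,"jaw":1},{"dx":0,"dy":0,"dz":-0.08,"rx":0,"ry":0,"rz":0,"jaw":1},{"dx":0,"dy":0,"dz":-0.15,"rx":0,"ry":0,"rz":0,"jaw":1},{"dx":0,"dy":0,"dz":-0.22,"rx":0,"ry":0,"rz":0,"jaw":1},{"dx":0,"dy":0,"dz":-0.28,"rx":0,"ry":0,"rz":0,"jaw":1},{"dx":0.02,"dy":0.04,"dz":-0.3,"rx":0,"ry":0,"rz":0,"jaw":1},{"dx":0.05,"dy":0.1,"dz":-0.3,"rx":0,"ry":0,"rz":0,"jaw":1},{"dx":0.08,"dy":0.16,"dz":-0.3,"rx":0,"ry":0,"rz":0,"jaw":1},{"dx":0.11,"dy":0.22,"dz":-0.3,"rx":0,"ry":0,"rz":0,"jaw":1},{"dx":0.14,"dy":0.28,"dz":-0.3,"rx":0,"ry":0,"rz":0,"jaw":1},{"dx":0.17,"dy":0.33,"dz":-0.3,"rx":0,"ry":0,"rz":0,"jaw":1},{"dx":0.179,"dy":0.354,"dz":-0.3,"rx":0,"ry":0,"rz":0,"jaw":1},{"dx":0.179,"dy":0.354,"dz":-0.3,"rx":0,"ry":0,"rz":0,"jaw":1},{"dx":0.179,"dy":0.354,"dz":-0.25,"rx":0,"ry":0,"rz":0,"jaw":1},{"dx":0.179,"dy":0.354,"dz":-0.18,"rx":0,"ry":0,"rz":0,"jaw":1},{"dx":0.179,"dy":0.354,"dz":-0.12,"rx":0,"ry":0,"rz":0,"jaw":1},{"dx":0.179,"dy":0.354,"dz":-0.08,"rx":0,"ry":0,"rz":0,"jaw":1},{"dx":0.179,"dy":0.354,"dz":-0.07,"rx":0,"ry":0,"rz":0,"jaw":1},{"dx":0.179,"dy":0.354,"dz":-0.07,"rx":0,"ry":0,"rz":0,"jaw":1},{"dx":0.179,"dy":0.354,"dz":-0.07,"rx":0,"ry":0,"rz":0,"jaw":1}]'
python3 - <<'E'
from plant import manip, eyes
import cv2
d=eyes.get_image("side"); cv2.imwrite("pics/side5.png",cv2.resize(d["image"][110:260,130:330,::-1],None,fx=3,fy=3))
print(manip.state()["eef_pos"])
E
```

```text
time_s: 12.23
eef_pos: [559.6, 384.9, 76.8]
tool_rot: [2.223, 2.219, 0.003]
wrist_force: [0.1, 0.0, -0.1]
gripper_width: 40.0
[560.12479545 385.1303707   77.71045969]
```

View pics/side5.png

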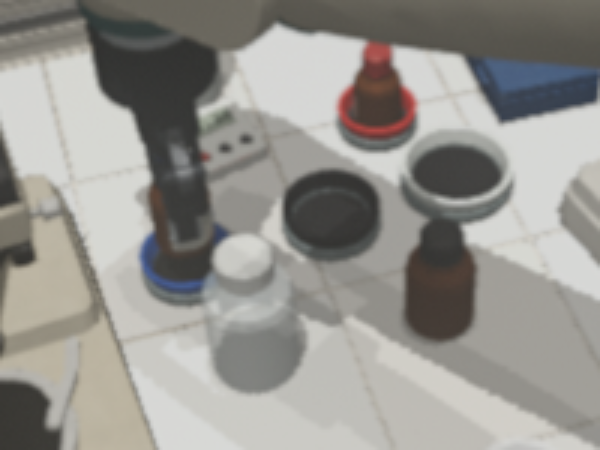

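The blue bottle hangs centred over the blue collar (crop 190,260). Lower it and release with a partial opening, since the white bottle is close.

```bash
python3 -m crank '[{"dx":0,"dy":0,"dz":0.015,"rx":0,"ry":0,"rz":0,"jaw":1},{"dx":0,"dy":0,"dz":0.03,"rx":0,"ry":0,"rz":0,"jaw":1},{"dx":0,"dy":0,"dz":0.042,"rx":0,"ry":0,"rz":0,"jaw":1},{"dx":0,"dy":0,"dz":0.05,"rx":0,"ry":0,"rz":0,"jaw":1},{"dx":0,"dy":0,"dz":0.055,"rx":0,"ry":0,"rz":0,"jaw":1},{"dx":0,"dy":0,"dz":0.058,"rx":0,"ry":0,"rz":0,"jaw":1},{"dx":0,"dy":0,"dz":0.058,"rx":0,"ry":0,"rz":0,"jaw":1},{"dx":0,"dy":0,"dz":0.058,"rx":0,"ry":0,"rz":0,"jaw":1}]'
python3 -m crank '[{"dx":0,"dy":0,"dz":0,"rx":0,"ry":0,"rz":0,"jaw":-0.1},{"dx":0,"dy":0,"dz":0,"rx":0,"ry":0,"rz":0,"jaw":-0.3},{"dx":0,"dy":0,"dz":0,"rx":0,"ry":0,"rz":0,"jaw":-0.5},{"dx":0,"dy":0,"dz":0,"rx":0,"ry":0,"rz":0,"jaw":-0.5},{"dx":0,"dy":0,"dz":0,"rx":0,"ry":0,"rz":0,"jaw":-0.5},{"dx":0,"dy":0,"dz":-0.04,"rx":0,"ry":0,"rz":0,"jaw":-0.5},{"dx":0,"dy":0,"dz":-0.1,"rx":0,"ry":0,"rz":0,"jaw":-0.5},{"dx":0,"dy":0,"dz":-0.18,"rx":0,"ry":0,"rz":0,"jaw":-0.5},{"dx":0,"dy":0,"dz":-0.26,"rx":0,"ry":0,"rz":0,"jaw":-1},{"dx":0,"dy":0,"dz":-0.32,"rx":0,"ry":0,"rz":0,"jaw":-1},{"dx":0,"dy":0,"dz":-0.32,"rx":0,"ry":0,"rz":0,"jaw":-1}]'
python3 d.py 560.3 385.5 206 0  463 231.5 206 -35 463 231.5 110 -35
```

```text
time_s: 12.95
eef_pos: [559.6, 384.8, 47.5]
tool_rot: [2.223, 2.219, 0.001]
wrist_force: [-3.4, -2.3, 7.9]
gripper_width: 40.1
time_s: 13.87
eef_pos: [561.3, 385.9, 215.7]
tool_rot: [2.221, 2.217, 0.022]
wrist_force: [0.4, 0.3, 1.0]
gripper_width: 85.3
[463.0, 231.5, 206.0, -35.0] dx -0.3080 dy -0.1946 dz -0.0000 rz 0.1944
[463.0, 231.5, 110.0, -35.0] dx -0.3080 dy -0.1946 dz 0.1920 rz 0.1944
```

```bash
python3 -m crank '[{"dx":-0.04,"dy":-0.025,"dz":0,"rx":0,"ry":0,"rz":0.03,"jaw":-1},{"dx":-0.1,"dy":-0.063,"dz":0,"rx":0,"ry":0,"rz":0.06,"jaw":-1},{"dx":-0.16,"dy":-0.1,"dz":0,"rx":0,"ry":0,"rz":0.09,"jaw":-1},{"dx":-0.22,"dy":-0.14,"dz":0,"rx":0,"ry":0,"rz":0.12,"jaw":-1},{"dx":-0.28,"dy":-0.177,"dz":0,"rx":0,"ry":0,"rz":0.15,"jaw":-1},{"dx":-0.308,"dy":-0.195,"dz":0,"rx":0,"ry":0,"rz":0.18,"jaw":-1},{"dx":-0.308,"dy":-0.195,"dz":0,"rx":0,"ry":0,"rz":0.194,"jaw":-1},{"dx":-0.308,"dy":-0.195,"dz":0.05,"rx":0,"ry":0,"rz":0.194,"jaw":-1},{"dx":-0.308,"dy":-0.195,"dz":0.1,"rx":0,"ry":0,"rz":0.194,"jaw":-1},{"dx":-0.308,"dy":-0.195,"dz":0.16,"rx":0,"ry":0,"rz":0.194,"jaw":-1},{"dx":-0.308,"dy":-0.195,"dz":0.19,"rx":0,"ry":0,"rz":0.194,"jaw":-1},{"dx":-0.308,"dy":-0.195,"dz":0.19,"rx":0,"ry":0,"rz":0.194,"jaw":-1},{"dx":-0.308,"dy":-0.195,"dz":0.19,"rx":0,"ry":0,"rz":0.194,"jaw":-1},{"dx":-0.308,"dy":-0.195,"dz":0.19,"rx":0,"ry":0,"rz":0.194,"jaw":-1}]'
python3 - <<'E'
from plant import manip, eyes
import cv2,numpy as np
I={n:eyes.get_image(n) for n in("side","top")}
cv2.imwrite("pics/m6.png",np.hstack([I["side"]["image"][110:290,130:330,::-1],I["top"]["image"][90:270,180:380,::-1]]).repeat(2,0).repeat(2,1))
from h import *
for n,d in I.items():
    m=cloud(d).reshape(-1,3); q=m[(abs(m[:,2]-83)<5)&(np.hypot(*(m[:,:2]-[560,385.5]).T)<20)]
    print(n,len(q),q.mean(0) if len(q) else 0)
print(manip.state()["eef_pos"])
E
```

```text
time_s: 15.03
eef_pos: [462.3, 231.1, 112.5]
tool_rot: [2.787, 1.45, 0.004]
wrist_force: [-0.1, 0.6, 0.7]
gripper_width: 85.3
side 109 [556.11016175 385.6103021   82.15890442]
top 142 [559.14125028 382.88944525  83.76751561]
[462.4536558  231.18482247 112.8122521 ]
```

View pics/m6.png

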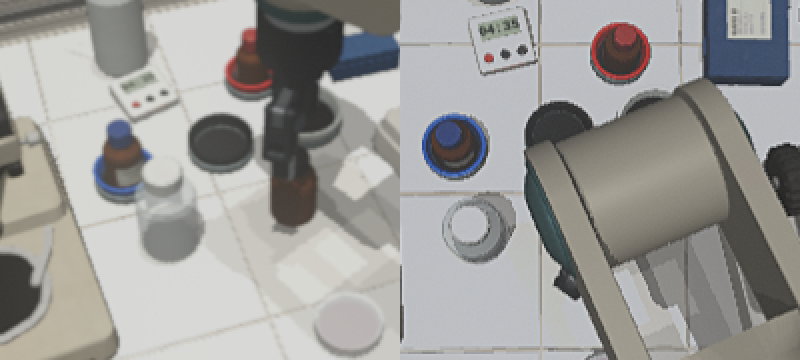

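Blue is seated, its top at about 83 mm. Now the black pick.

```bash
python3 -m crank '[{"dx":0,"dy":0,"dz":0.04,"rx":0,"ry":0,"rz":0,"jaw":-1},{"dx":0,"dy":0,"dz":0.08,"rx":0,"ry":0,"rz":0,"jaw":-1},{"dx":0,"dy":0,"dz":0.12,"rx":0,"ry":0,"rz":0,"jaw":-1},{"dx":0,"dy":0,"dz":0.138,"rx":0,"ry":0,"rz":0,"jaw":-1},{"dx":0,"dy":0,"dz":0.138,"rx":0,"ry":0,"rz":0,"jaw":-1},{"dx":0,"dy":0,"dz":0.138,"rx":0,"ry":0,"rz":0,"jaw":-0.5},{"dx":0,"dy":0,"dz":0.138,"rx":0,"ry":0,"rz":0,"jaw":-0.2},{"dx":0,"dy":0,"dz":0.138,"rx":0,"ry":0,"rz":0,"jaw":0},{"dx":0,"dy":0,"dz":0.138,"rx":0,"ry":0,"rz":0,"jaw":1},{"dx":0,"dy":0,"dz":0.138,"rx":0,"ry":0,"rz":0,"jaw":1},{"dx":0,"dy":0,"dz":0.138,"rx":0,"ry":0,"rz":0,"jaw":1},{"dx":0,"dy":0,"dz":0.138,"rx":0,"ry":0,"rz":0,"jaw":1},{"dx":0,"dy":0,"dz":0.138,"rx":0,"ry":0,"rz":0,"jaw":1}]' 40
python3 d.py 463 231.5 43 -35 571 275 43 -35
```

```text
time_s: 16.22
eef_pos: [462.6, 231.2, 43.7]
tool_rot: [2.787, 1.45, 0.005]
wrist_force: [0.2, -0.7, 5.9]
gripper_width: 45.5
[571.0, 275.0, 43.0, -35.0] dx 0.1952 dy 0.1270 dz -0.0000 rz -0.0000
```

```bash
python3 -m crank '[{"dx":0,"dy":0,"dz":-0.03,"rx":0,"ry":0,"rz":0,"jaw":1},{"dx":0,"dy":0,"dz":-0.07,"rx":0,"ry":0,"rz":0,"jaw":1},{"dx":0,"dy":0,"dz":-0.1,"rx":0,"ry":0,"rz":0,"jaw":1},{"dx":0.03,"dy":0.02,"dz":-0.1,"rx":0,"ry":0,"rz":0,"jaw":1},{"dx":0.08,"dy":0.05,"dz":-0.1,"rx":0,"ry":0,"rz":0,"jaw":1},{"dx":0.13,"dy":0.085,"dz":-0.1,"rx":0,"ry":0,"rz":0,"jaw":1},{"dx":0.17,"dy":0.11,"dz":-0.1,"rx":0,"ry":0,"rz":0,"jaw":1},{"dx":0.195,"dy":0.127,"dz":-0.1,"rx":0,"ry":0,"rz":0,"jaw":1},{"dx":0.195,"dy":0.127,"dz":-0.1,"rx":0,"ry":0,"rz":0,"jaw":1},{"dx":0.195,"dy":0.127,"dz":-0.1,"rx":0,"ry":0,"rz":0,"jaw":1},{"dx":0.195,"dy":0.127,"dz":-0.08,"rx":0,"ry":0,"rz":0,"jaw":1},{"dx":0.195,"dy":0.127,"dz":-0.06,"rx":0,"ry":0,"rz":0,"jaw":1},{"dx":0.195,"dy":0.127,"dz":-0.045,"rx":0,"ry":0,"rz":0,"jaw":1},{"dx":0.195,"dy":0.127,"dz":-0.032,"rx":0,"ry":0,"rz":0,"jaw":1},{"dx":0.195,"dy":0.127,"dz":-0.022,"rx":0,"ry":0,"rz":0,"jaw":1},{"dx":0.195,"dy":0.127,"dz":-0.016,"rx":0,"ry":0,"rz":0,"jaw":1},{"dx":0.195,"dy":0.127,"dz":-0.012,"rx":0,"ry":0,"rz":0,"jaw":1},{"dx":0.195,"dy":0.127,"dz":-0.012,"rx":0,"ry":0,"rz":0,"jaw":1},{"dx":0.195,"dy":0.127,"dz":-0.012,"rx":0,"ry":0,"rz":0,"jaw":1}]'
python3 - <<'E'
from plant import manip, eyes
import cv2
d=eyes.get_image("side"); cv2.imwrite("pics/side7.png",cv2.resize(d["image"][110:260,130:330,::-1],None,fx=3,fy=3))
print(manip.state()["eef_pos"])
E
```

```text
time_s: 17.8
eef_pos: [569.9, 274.4, 49.8]
tool_rot: [2.787, 1.45, 0.002]
wrist_force: [-4.0, -1.5, 7.4]
gripper_width: 45.3
[569.87177213 274.33186977  49.76550297]
```

View pics/side7.png

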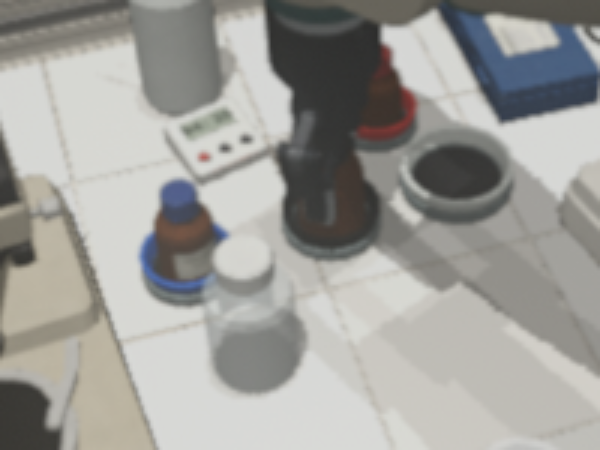

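The black bottle is down in its well (z is pick + 6). Release and go over the white bottle.

```bash
python3 d.py 570.5 275 49 -35 466.5 361 220 -35 466.5 361 140 -35
python3 -m crank '[{"dx":0,"dy":0,"dz":0,"rx":0,"ry":0,"rz":0,"jaw":-0.2},{"dx":0,"dy":0,"dz":0,"rx":0,"ry":0,"rz":0,"jaw":-0.4},{"dx":0,"dy":0,"dz":0,"rx":0,"ry":0,"rz":0,"jaw":-0.7},{"dx":0,"dy":0,"dz":0,"rx":0,"ry":0,"rz":0,"jaw":-0.7},{"dx":0,"dy":0,"dz":0,"rx":0,"ry":0,"rz":0,"jaw":-0.7},{"dx":0,"dy":0,"dz":-0.04,"rx":0,"ry":0,"rz":0,"jaw":-0.7},{"dx":0,"dy":0,"dz":-0.1,"rx":0,"ry":0,"rz":0,"jaw":-0.7},{"dx":0,"dy":0,"dz":-0.18,"rx":0,"ry":0,"rz":0,"jaw":-0.7},{"dx":0,"dy":0,"dz":-0.26,"rx":0,"ry":0,"rz":0,"jaw":-1},{"dx":0,"dy":0,"dz":-0.34,"rx":0,"ry":0,"rz":0,"jaw":-1},{"dx":0.01,"dy":-0.12,"dz":-0.34,"rx":0,"ry":0,"rz":0,"jaw":-1},{"dx":0.016,"dy":-0.2,"dz":-0.34,"rx":0,"ry":0,"rz":0,"jaw":-1},{"dx":0.021,"dy":-0.269,"dz":-0.34,"rx":0,"ry":0,"rz":0,"jaw":-1},{"dx":0.021,"dy":-0.269,"dz":-0.34,"rx":0,"ry":0,"rz":0,"jaw":-1},{"dx":0.021,"dy":-0.269,"dz":-0.34,"rx":0,"ry":0,"rz":0,"jaw":-1},{"dx":0.021,"dy":-0.269,"dz":-0.26,"rx":0,"ry":0,"rz":0,"jaw":-1},{"dx":0.021,"dy":-0.269,"dz":-0.2,"rx":0,"ry":0,"rz":0,"jaw":-1},{"dx":0.021,"dy":-0.269,"dz":-0.18,"rx":0,"ry":0,"rz":0,"jaw":-1},{"dx":0.021,"dy":-0.269,"dz":-0.18,"rx":0,"ry":0,"rz":0,"jaw":-1},{"dx":0.021,"dy":-0.269,"dz":-0.18,"rx":0,"ry":0,"rz":0,"jaw":-1}]'
python3 - <<'E'
from plant import manip, eyes
import cv2,numpy as np
I={n:eyes.get_image(n) for n in("side","top")}
cv2.imwrite("pics/m8.png",np.hstack([I["side"]["image"][110:290,130:330,::-1],I["top"]["image"][90:270,180:380,::-1]]).repeat(2,0).repeat(2,1))
from h import *
for n,d in I.items():
    m=cloud(d).reshape(-1,3); q=m[(abs(m[:,2]-91)<5)&(np.hypot(*(m[:,:2]-[571,275]).T)<22)]
    print(n,len(q),q.mean(0) if len(q) else 0)
print(manip.state()["eef_pos"])
E
```

```text
[466.5, 361.0, 220.0, -35.0] dx 0.0216 dy -0.2690 dz -0.3420 rz -0.0000
[466.5, 361.0, 140.0, -35.0] dx 0.0216 dy -0.2690 dz -0.1820 rz -0.0000
time_s: 19.52
eef_pos: [466.2, 359.6, 138.7]
tool_rot: [2.787, 1.449, 0.0]
wrist_force: [-0.1, -0.4, -0.2]
gripper_width: 85.4
side 128 [566.38039613 276.7192733   90.04046589]
top 189 [569.20409539 274.86836388  92.00432676]
[466.74091554 360.3289519  140.55633559]
```

View pics/m8.png

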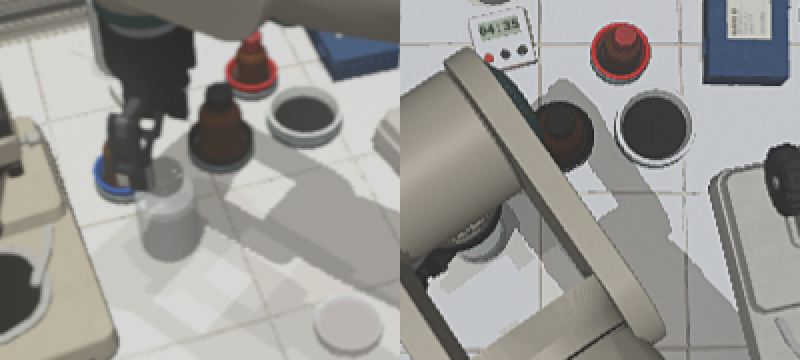

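Black is seated, its top at about 91 mm. The gripper is over the white cap, so I descend carefully.

```bash
python3 -m crank '[{"dx":0,"dy":0,"dz":0.03,"rx":0,"ry":0,"rz":0,"jaw":-1},{"dx":0,"dy":0,"dz":0.06,"rx":0,"ry":0,"rz":0,"jaw":-1},{"dx":0,"dy":0,"dz":0.09,"rx":0,"ry":0,"rz":0,"jaw":-1},{"dx":0,"dy":0,"dz":0.12,"rx":0,"ry":0,"rz":0,"jaw":-1},{"dx":0,"dy":0,"dz":0.145,"rx":0,"ry":0,"rz":0,"jaw":-1},{"dx":0,"dy":0,"dz":0.162,"rx":0,"ry":0,"rz":0,"jaw":-1},{"dx":0,"dy":0,"dz":0.162,"rx":0,"ry":0,"rz":0,"jaw":-1},{"dx":0,"dy":0,"dz":0.162,"rx":0,"ry":0,"rz":0,"jaw":-0.7},{"dx":0,"dy":0,"dz":0.162,"rx":0,"ry":0,"rz":0,"jaw":-0.5},{"dx":0,"dy":0,"dz":0.162,"rx":0,"ry":0,"rz":0,"jaw":-0.3},{"dx":0,"dy":0,"dz":0.162,"rx":0,"ry":0,"rz":0,"jaw":1},{"dx":0,"dy":0,"dz":0.162,"rx":0,"ry":0,"rz":0,"jaw":1},{"dx":0,"dy":0,"dz":0.162,"rx":0,"ry":0,"rz":0,"jaw":1},{"dx":0,"dy":0,"dz":0.162,"rx":0,"ry":0,"rz":0,"jaw":1},{"dx":0,"dy":0,"dz":0.162,"rx":0,"ry":0,"rz":0,"jaw":1}]' 45
python3 d.py 466.5 360.7 59 -35 520 310 240 -35 581 174 240 -35
```

```text
time_s: 20.87
eef_pos: [466.4, 360.6, 58.8]
tool_rot: [-2.787, -1.45, -0.006]
wrist_force: [1.0, -0.1, 5.9]
gripper_width: 57.6
[520.0, 310.0, 240.0, -35.0] dx -0.0217 dy 0.1458 dz -0.3620 rz -0.0000
[581.0, 174.0, 240.0, -35.0] dx -0.1745 dy 0.4018 dz -0.3620 rz -0.0000
```

```bash
python3 -m crank '[{"dx":0,"dy":0,"dz":-0.03,"rx":0,"ry":0,"rz":0,"jaw":1},{"dx":0,"dy":0,"dz":-0.08,"rx":0,"ry":0,"rz":0,"jaw":1},{"dx":0,"dy":0,"dz":-0.15,"rx":0,"ry":0,"rz":0,"jaw":1},{"dx":0,"dy":0,"dz":-0.22,"rx":0,"ry":0,"rz":0,"jaw":1},{"dx":0,"dy":0,"dz":-0.28,"rx":0,"ry":0,"rz":0,"jaw":1},{"dx":-0.02,"dy":0.045,"dz":-0.28,"rx":0,"ry":0,"rz":0,"jaw":1},{"dx":-0.045,"dy":0.11,"dz":-0.28,"rx":0,"ry":0,"rz":0,"jaw":1},{"dx":-0.075,"dy":0.18,"dz":-0.28,"rx":0,"ry":0,"rz":0,"jaw":1},{"dx":-0.105,"dy":0.25,"dz":-0.28,"rx":0,"ry":0,"rz":0,"jaw":1},{"dx":-0.14,"dy":0.32,"dz":-0.28,"rx":0,"ry":0,"rz":0,"jaw":1},{"dx":-0.162,"dy":0.375,"dz":-0.28,"rx":0,"ry":0,"rz":0,"jaw":1},{"dx":-0.174,"dy":0.402,"dz":-0.28,"rx":0,"ry":0,"rz":0,"jaw":1},{"dx":-0.174,"dy":0.402,"dz":-0.28,"rx":0,"ry":0,"rz":0,"jaw":1},{"dx":-0.174,"dy":0.402,"dz":-0.24,"rx":0,"ry":0,"rz":0,"jaw":1},{"dx":-0.174,"dy":0.402,"dz":-0.18,"rx":0,"ry":0,"rz":0,"jaw":1},{"dx":-0.174,"dy":0.402,"dz":-0.12,"rx":0,"ry":0,"rz":0,"jaw":1},{"dx":-0.174,"dy":0.402,"dz":-0.08,"rx":0,"ry":0,"rz":0,"jaw":1},{"dx":-0.174,"dy":0.402,"dz":-0.07,"rx":0,"ry":0,"rz":0,"jaw":1},{"dx":-0.174,"dy":0.402,"dz":-0.07,"rx":0,"ry":0,"rz":0,"jaw":1},{"dx":-0.174,"dy":0.402,"dz":-0.07,"rx":0,"ry":0,"rz":0,"jaw":1}]'
python3 - <<'E'
from plant import manip, eyes
import cv2
d=eyes.get_image("side"); cv2.imwrite("pics/side9.png",cv2.resize(d["image"][90:240,170:370,::-1],None,fx=3,fy=3))
print(manip.state()["eef_pos"])
E
```

```text
time_s: 22.53
eef_pos: [580.3, 174.3, 93.3]
tool_rot: [2.786, 1.451, 0.002]
wrist_force: [-0.4, -0.7, -1.1]
gripper_width: 57.6
[580.84619919 174.17551579  94.16992241]
```

View pics/side9.png

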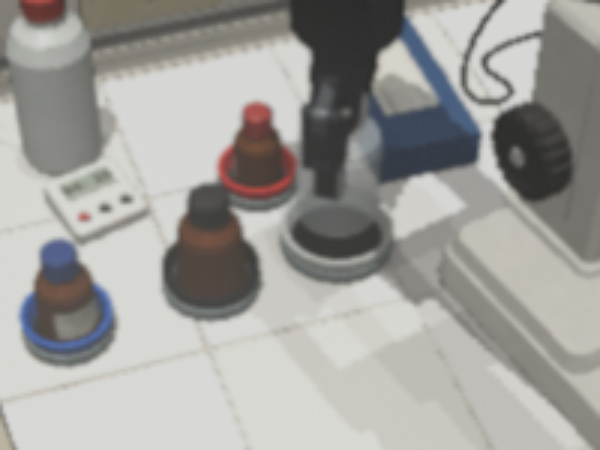

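White hangs over its base (crop 335,235), with its underside still 35 mm up. Lowering.

```bash
python3 -m crank '[{"dx":0,"dy":0,"dz":0.015,"rx":0,"ry":0,"rz":0,"jaw":1},{"dx":0,"dy":0,"dz":0.03,"rx":0,"ry":0,"rz":0,"jaw":1},{"dx":0,"dy":0,"dz":0.042,"rx":0,"ry":0,"rz":0,"jaw":1},{"dx":0,"dy":0,"dz":0.05,"rx":0,"ry":0,"rz":0,"jaw":1},{"dx":0,"dy":0,"dz":0.055,"rx":0,"ry":0,"rz":0,"jaw":1},{"dx":0,"dy":0,"dz":0.058,"rx":0,"ry":0,"rz":0,"jaw":1},{"dx":0,"dy":0,"dz":0.058,"rx":0,"ry":0,"rz":0,"jaw":1},{"dx":0,"dy":0,"dz":0.058,"rx":0,"ry":0,"rz":0,"jaw":1}]'
```

```text
time_s: 23.25
eef_pos: [580.4, 173.4, 64.8]
tool_rot: [2.787, 1.45, 0.001]
wrist_force: [-5.0, -1.7, 9.8]
gripper_width: 57.4
```

Seated. Release, lift straight up, and retreat to the left, clear of the bottles.

```bash
python3 -m crank '[{"dx":0,"dy":0,"dz":0,"rx":0,"ry":0,"rz":0,"jaw":-0.5},{"dx":0,"dy":0,"dz":0,"rx":0,"ry":0,"rz":0,"jaw":-0.8},{"dx":0,"dy":0,"dz":0,"rx":0,"ry":0,"rz":0,"jaw":-1},{"dx":0,"dy":0,"dz":0,"rx":0,"ry":0,"rz":0,"jaw":-1},{"dx":0,"dy":0,"dz":0,"rx":0,"ry":0,"rz":0,"jaw":-1},{"dx":0,"dy":0,"dz":-0.03,"rx":0,"ry":0,"rz":0,"jaw":-1},{"dx":0,"dy":0,"dz":-0.08,"rx":0,"ry":0,"rz":0,"jaw":-1},{"dx":0,"dy":0,"dz":-0.15,"rx":0,"ry":0,"rz":0,"jaw":-1},{"dx":0,"dy":0,"dz":-0.23,"rx":0,"ry":0,"rz":0,"jaw":-1},{"dx":0,"dy":0,"dz":-0.31,"rx":0,"ry":0,"rz":0,"jaw":-1},{"dx":0,"dy":0,"dz":-0.37,"rx":0,"ry":0,"rz":0,"jaw":-1},{"dx":-0.02,"dy":-0.1,"dz":-0.37,"rx":0,"ry":0,"rz":0,"jaw":-1},{"dx":-0.03,"dy":-0.18,"dz":-0.37,"rx":0,"ry":0,"rz":0,"jaw":-1},{"dx":-0.04,"dy":-0.26,"dz":-0.37,"rx":0,"ry":0,"rz":0,"jaw":-1},{"dx":-0.05,"dy":-0.34,"dz":-0.37,"rx":0,"ry":0,"rz":0,"jaw":-1},{"dx":-0.05,"dy":-0.38,"dz":-0.37,"rx":0,"ry":0,"rz":0,"jaw":-1},{"dx":-0.05,"dy":-0.38,"dz":-0.37,"rx":0,"ry":0,"rz":0,"jaw":-1},{"dx":-0.05,"dy":-0.38,"dz":-0.37,"rx":0,"ry":0,"rz":0,"jaw":-1}]'
python3 - <<'E'
from plant import manip, eyes
import cv2,numpy as np
from h import *
I={n:eyes.get_image(n) for n in("side","top")}
cv2.imwrite("pics/m10.png",np.hstack([I["side"]["image"][110:310,160:360,::-1],I["top"]["image"][90:290,180:380,::-1]]).repeat(2,0).repeat(2,1))
for b,(x,y,z) in dict(red=(661,210,78),blue=(560,385.5,83),black=(571,275,91),white=(581,174,114)).items():
  for n,d in I.items():
    m=cloud(d).reshape(-1,3); q=m[(abs(m[:,2]-z)<5)&(np.hypot(*(m[:,:2]-[x,y]).T)<24)]
    print(b,n,len(q),q.mean(0).round(1) if len(q) else 0)
s=manip.state();print(s["eef_pos"],s["wrist_force"],s["time_s"])
E
```

```text
time_s: 24.75
eef_pos: [409.5, 262.6, 248.4]
tool_rot: [2.785, 1.453, 0.002]
wrist_force: [1.3, -0.4, 1.2]
gripper_width: 85.3
red side 10 [658.7 220.2  76.5]
red top 110 [658.9 209.4  78.4]
blue side 108 [556.2 385.3  82.2]
blue top 141 [559.1 382.9  84. ]
black side 126 [566.5 277.1  90.3]
black top 190 [569.1 274.9  92. ]
white side 103 [572.4 173.1 112.7]
white top 120 [589.8 177.7 114.8]
[410.66143167 261.68100898 247.96892688] [ 0.40209833 -0.09604486  0.71175218] 24.85
```

View pics/m10.png

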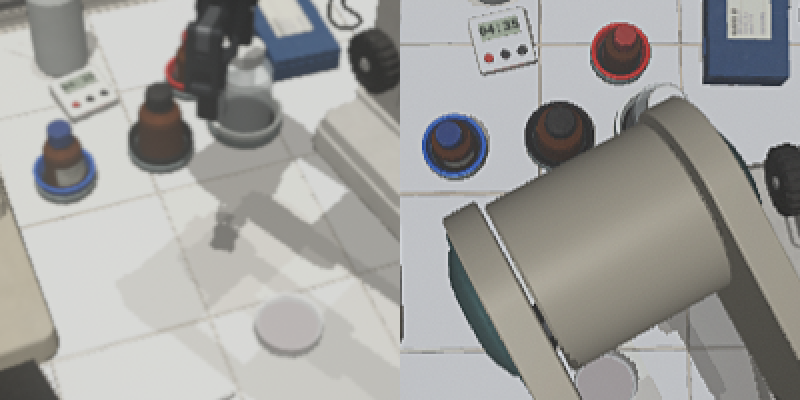

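The red, blue and black caps are at their bases' centres. White is upright in its collar and partly hidden by the arm. The dish and timer look unmoved, and all four tops read 6 mm above the bottle heights to within 2 mm.

```bash
python3 -c "
from plant import manip
print(manip.finish_job())"
```

```text
the job is handed in; nothing more can be done
None
```

All four stain bottles are standing in the bases that match their caps, and the job was handed in at about 25 s. I placed them in the order red, blue, black, white.

**Seating:** In the last check the cap tops stood at about 78, 83, 91 and 114 mm. Each is within 2 mm of the bottle's height plus the 6 mm well floor, so all four are upright and right down. Two readings are weaker than the rest:
- The arm partly hid the white cap in both views, so its sideways position comes only from partial views. Its height agreed in both.
- The gripper mostly hid the red cap in the side view. The top view showed it centred.

**Rest of the scene:** The dish and timer look unmoved in the pictures; I did not measure them again. The gripper was open and well clear at the end, and the readings after each move never showed more than about 12 N at the wrist. No check failed.

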